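# Release and slide the seasonings tray home

### The job

The seasonings tray is locked in its pulled-out position. With a fingertip press the red spring bar in front of it down, and keep it down while you push the tray back past its stops until it is fully home; then lift off so that the bar springs up again and locks the tray there. Do not touch or topple what stands on the tray, and leave the other things on the worktop alone.

Things in the scene. Friction and masses are not known exactly. Their poses are not given: they have to be found in the camera images.
- tray_base: grey metal base of the tray, fixed during a run (side cheeks 44 mm high, 254 mm apart over all). Origin: on the worktop under the middle of the tray's front face as pulled out; x: the way the tray slides home (away from the robot, turned up to 0.25 rad), y left, z up. In front (x = -75 to 0 mm) there is only its 8 mm high tongue, 84 mm wide, with the red bar on it.
- bar_press (a point): point on the red bar's flat top, on its centre line, 28 mm in front of the pulled-out tray, 26 mm above the worktop (16 mm when fully down); moves with the bar, not with the tray. The bar is 46 mm wide and runs from x = -62 to +83 mm of tray_base, on under the tray: a fingertip can stay on it and slide along it while pushing the tray all the way home.
- release_bar (a joint): how far the red bar is pressed down: 0 up, 0.010 m fully down (all of it, wherever pressed). Spring: about 2.5 N at the top, 6 N at the bottom. The steel tooth at its far end (x = 95 mm of tray_base) stands in one of four slots in the tray floor, 25 mm apart; pressed 6 mm or more it frees the tray. Let go early, it jumps into the next slot and stops the tray.
- tray (a joint): how far the tray has slid: 0 pulled out (locked), 0.075 m fully home against its end stop, where the tooth fits the last slot. Slots at 0, 0.025, 0.050 and 0.075 m. Friction about 2 N; it stays where it is left.
- push_face (a point): point in the middle of the wooden tray's front face, 38 mm above the worktop; moves with the tray. The front is an upright plate 9 mm thick, square to tray_base's x, from 28 mm above the worktop (2 mm over the bar) up to 62 mm over its middle 110 mm (48 mm beyond). Tray floor: 34 mm above the worktop, 230 x 236 mm; nothing stands within 85 mm behind the front face.
- oil_bottle: square clear oil bottle, 57x80 mm, 192 mm tall, standing loose on the tray; origin in its foot, 12 mm from the middle
- salt_mill: glass mill with white salt, 56 mm across, 123 mm tall, standing loose on the tray; origin at the middle of its foot (on the tray floor)
- pepper_mill: glass mill with dark pepper, 56 mm across, 123 mm tall, standing loose on the tray; origin at the middle of its foot (on the tray floor)
- spice_jar: spice jar with red cap, 45 mm across, 106 mm tall, standing loose on the tray; origin at the middle of its foot (on the tray floor)
- tumbler_a: tumbler with a slice of lime on its rim, 70 mm across, 112 mm tall, standing loose on the worktop beside the work; origin in its foot, 10 mm from the middle
- tumbler_b: second tumbler with a slice of lime, 70 mm across, 112 mm tall, standing loose on the worktop beside the work; origin in its foot, 10 mm from the middle
- butter: packet of butter, 73x102x37 mm, standing loose on the worktop beside the work; origin under its middle
- egg_timer: red and white egg timer, 60 mm across, 46 mm tall, standing loose on the worktop beside the work; origin under its middle
Not all that is in view belongs to the job. Leave any pink, turquoise or yellow look-alike of the salt_mill alone.

How it is judged:
On the way, in this order (a step that is already met when the one before it is completed fails the run):
1. the red bar is pressed down while the tray is still pulled out (value of joint release_bar above 0.006 m and value of joint tray below 0.01 m).
2. a finger holds the bar down while the tray slides past its stops (value of joint release_bar above 0.006 m and contact force between the fingers and release_bar above 0.5 N and value of joint tray between 0.03 and 0.07 m).
At the end, for the whole second after the job is handed in: the tray is home (joint at least 72.5 mm of 75), the red bar is up again (pressed less than 2 mm, so its tooth stands in the last slot), and the oil bottle, both mills and the spice jar stand upright on the tray (within 0.15 rad) (value of joint tray above 0.0725 m and value of joint release_bar below 0.002 m and velocity of joint tray below 0.005 m/s and angle between each of oil_bottle, salt_mill, pepper_mill, spice_jar's own z axis and vertical below 0.15 rad and height (world z) of oil_bottle between 0.029 and 0.042 m and height (world z) of salt_mill between 0.029 and 0.042 m and height (world z) of pepper_mill between 0.029 and 0.042 m and height (world z) of spice_jar between 0.029 and 0.042 m); the robot touches nothing.
It fails at once if the robot touches something that stands on the tray (contact force between any of the arm, the fingers and oil_bottle above 0.5 N or contact force between any of the arm, the fingers and salt_mill above 0.5 N or contact force between any of the arm, the fingers and pepper_mill above 0.5 N or contact force between any of the arm, the fingers and spice_jar above 0.5 N).
It fails at once if something on the tray tips or is lifted (angle between any of oil_bottle, salt_mill, pepper_mill, spice_jar's own z axis and vertical above 0.3 rad or height (world z) of any of oil_bottle, salt_mill, pepper_mill, spice_jar above 0.05 m).
It fails at once if one of the other things on the worktop is moved or lifted (more than 15 mm) (distance of any of tumbler_a, tumbler_b, butter, egg_timer from where it was at the start of the episode above 0.015 m).
It also fails if it takes over 35 s, if anything falls off the work surface, if the arm or the gripper's body presses on something with over 40 N, if the wrist force passes 120 N, or if a joint passes its speed limit or range.

### The arm

A 6-joint arm with a two-finger parallel gripper is mounted at the origin on a cart in front of the work surface, level with it; the furniture and walls round the work are solid. World frame = base frame: x ahead of the robot, y to its left, z up, the work surface at z = 0. Lengths are in m, angles in rad, forces in N, time in s.
With the tool pointing down it reaches from about 0.275 to 0.725 m from the base axis. Payload 5.6 kg.
Tool frame: the origin (TCP) lies midway between the tips of the shut fingers; the grasp point (between the pads) lies 19 mm behind it; x points along the fingers, y is the direction in which the jaws open and shut, and the axes are right-handed (so a half turn about x gives the same grasp; the last joint's range is limited). The gripper opens to 85 mm and grips with 20 to 120 N. Pads are 22 mm wide; open, the fingers measure 114 mm over their backs; the gripper's body (76 mm by 85 mm) begins 54 mm behind the grasp point. The pads swing forward as they close: fully open they stand 13 mm farther back than shut.
Start: joints at [-0.874, 0.255, 0.108, 0, -1.424, -0.285], TCP at [0.22, -0.504, 0.201] pointing down, gripper open.
Joint ranges: [-2.95, 2.95], [-1.21, 1.97], [-1.09, 1.5], [-2.87, 1.71], [-2.94, -0.07], [-3.05, 3.05]. Speed limits (rad/s): [2.57, 2.57, 3.14, 3.14, 3.14, 3.14].

### API

Orientations are given as a unit quaternion [w, x, y, z].
In Python, from bench import robot, imaging, finish_job gives the robot as it stands. The module is installed in compiled form; this text tells all that it offers.
- The arm moves only by the tool drive_tool, never from a script. Its arguments are lists of equal length, an entry for each row: "translation": the shift along the tool's x, y, z in units of 40 mm (1.0 is 40 mm), a list of three; "dr": the turn, a rotation vector about the tool's x, y, z in rad, a list of three; "jaw": the closure, from 0 (fully open) to 1 (shut). A call has 1 to 10 rows; each row shifts and turns the commanded pose from where the row before left it, along the tool's axes as they then stand; what a row does not reach is not made up. A row lasts 1/8 s, in which the tool goes at most 62.5 mm and 10.7 degrees, less where a joint would pass 70% of its speed; a pose out of reach is approached as far as the arm can. A call is refused whole if a number of a shift passes 1 or a number of a turn 0.188, either way. A call with a gripper value outside its range is refused whole. The fingers move at their own pace and stop on an object; "newtons" is the grip in N (left out, the last holds). Time passes only in rows, so rows that do not move let the fingers close. It gives the time, the measured TCP pose, the force and the opening at its end, in the units of the state.
- robot.state(): the state, without advancing time (a new reading comes with each control period).
- imaging.camera(name): name is "side" or "top" or "wrist"; returns the picture (480x640x3 uint8, red, green, blue); there is no depth.
- imaging.get_calibration(name): a dict with "mtx" (3x3 intrinsics, pixels), "R" (3x3) and "t" (3): a world point X has camera coordinates R X + t; the wrist camera has in their place "mount" (4x4, takes a point from camera to tool coordinates, whose origin is the TCP and whose axes are the tool frame's). Camera axes: x right, y down, z forward; pixel columns grow to the right and rows downward; lengths in m; the calibration is good to about 2 mm. A picture is of the moment at which its call begins: read the wrist's pose just before it. get_calibration takes no time and is no camera call.
- finish_job(): hands the job in, once; it reports no verdict.
The state is a dict: "time_s": time; "joint_pos": joint angles; "dq": joint speeds; "joint_efforts": joint torques, N m; "eef_pos": TCP position; "eef_rot": TCP orientation; "force": force on the tool from outside, world axes, zero at the start; "ft_torque": the same for the moment, N m; "grip_width": finger opening in m.
Only numpy, scipy, OpenCV 4.12 (cv2) and the standard library are available. Lean on these libraries where they do the work, as an engineer would, in place of code of your own. Each camera call takes 0.05 s, during which the arm holds its last target. There are 200 camera calls.

## Working session

There is one attempt and no reset: what is moved stays moved. The work goes in short steps, Python scripts to look and compute and a tool call to move; the robot and the scene stay as the last step left them, time stands still between calls to the robot, and variables do not carry over. Pictures are saved under pics/ and viewed, about 8 in all and at most 12, crops included, and the job is handed in when it is done.

Besides the shell and the picture viewer there is one more tool, called after ">>>" as name(argument=value, ...), one argument or row to a line, values as JSON. drive_tool: Moves the arm, as the interface text tells. Its arguments: {"type":"object","properties":{"translation":{"type":"array"},"dr":{"type":"array"},"jaw":{"type":"array"},"newtons":{"type":"number"}},"required":["translation","dr","jaw"]}

```bash
mkdir -p pics
python3 - <<'E'
from bench import robot, imaging
import cv2
s=robot.state(); print({k:s[k] for k in('time_s','eef_pos','eef_rot','force','grip_width')})
for n in('top','side'):
    cv2.imwrite(f'pics/{n}0.png',imaging.camera(n)[:,:,::-1])
    c=imaging.get_calibration(n); print(n,c)
print(imaging.get_calibration('wrist'))
E
```

```text
{'time_s': 0.0, 'eef_pos': array([ 0.21997366, -0.50350245,  0.19988773]), 'eef_rot': array([ 0.69201899, -0.14387187,  0.69233873,  0.14518155]), 'force': array([ 0.23389006, -0.39059524,  0.38901622]), 'grip_width': 0.0855369321808656}
top {'mtx': array([[513.58723567,   0.        , 323.4354921 ],
       [  0.        , 513.58723567, 237.93054829],
       [  0.        ,   0.        ,   1.        ]]), 'R': array([[-0.02118786, -0.99936737, -0.02856473],
       [-0.99592355,  0.02360322, -0.08705846],
       [ 0.0876776 ,  0.02660371, -0.99579359]]), 't': array([0.02631086, 0.58026344, 1.22922477])}
side {'mtx': array([[433.12075747,   0.        , 323.07212302],
       [  0.        , 433.12075747, 234.68487294],
       [  0.        ,   0.        ,   1.        ]]), 'R': array([[-0.93333773, -0.35870724, -0.01448427],
       [-0.22526736,  0.6165946 , -0.75436444],
       [ 0.27952691, -0.70081396, -0.65629604]]), 't': array([0.5450087 , 0.18759908, 1.01355827])}
{'mtx': array([[380.93374258,   0.        , 321.60374397],
       [  0.        , 380.93374258, 241.34347692],
       [  0.        ,   0.        ,   1.        ]]), 'mount': array([[ 1.61488251e-03, -3.05728971e-01,  9.52117214e-01,
        -1.74119820e-01],
       [ 9.99998644e-01,  1.85650850e-04, -1.63648073e-03,
        -3.36171097e-04],
       [ 3.23558200e-04,  9.52118565e-01,  3.05728856e-01,
        -7.73694660e-02],
       [ 0.00000000e+00,  0.00000000e+00,  0.00000000e+00,
         1.00000000e+00]])}
```

View pics/top0.png

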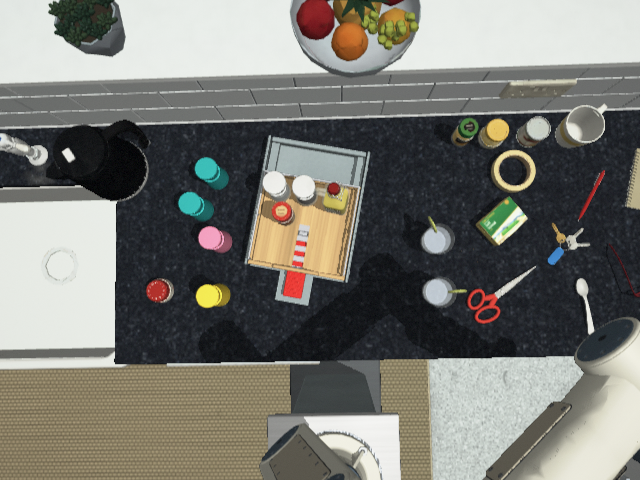

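View pics/side0.png

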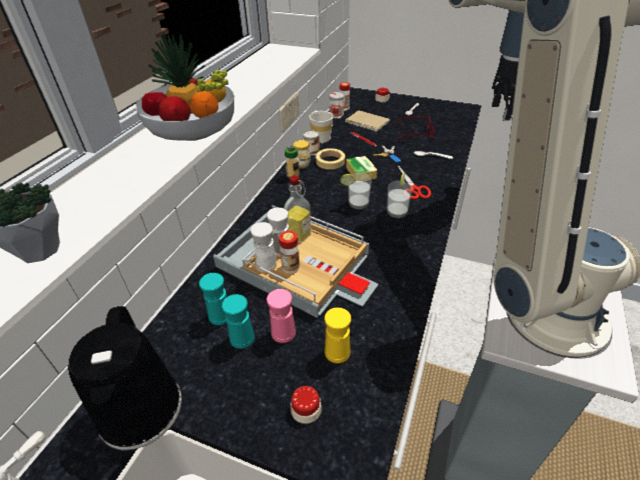

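The top view shows the base and tray around (305,215), and the red bar on its tongue at (294,285). On the tray stand the salt and pepper mills at (274,184) and (303,187), the jar at (283,212) and the oil bottle at (335,195). Red look-alikes for the bar are the striped strip on the tray floor (300,245), the egg timer (159,291), the scissors (485,305) and the jar cap (283,212). The bar is the plain red plate on the grey tongue, which I'll check in a crop.

Run:
```python
import cv2
a=cv2.imread('pics/top0.png')[225:315,235:365]
cv2.imwrite('pics/crop.png',cv2.resize(a,None,fx=6,fy=6,interpolation=cv2.INTER_CUBIC))
```

```text
(no output)
```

View pics/crop.png

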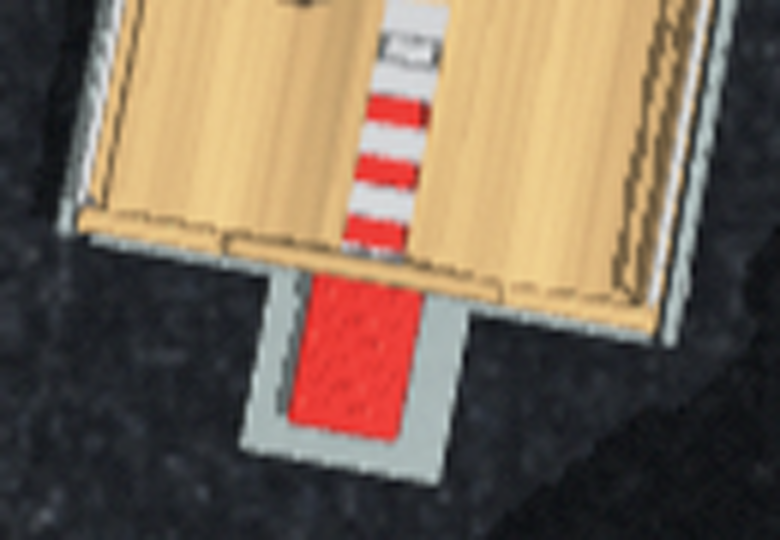

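```bash
cat > h.py <<'E'
import numpy as np
from scipy.optimize import least_squares
from scipy.spatial.transform import Rotation as R
from bench import robot, imaging
import cv2
def proj(c,X):
    p=(c['R']@X.T).T+c['t']; q=(c['mtx']@p.T).T; return q[:,:2]/q[:,2:]
def W(p,L):
    x,y,a=p; c,s=np.cos(a),np.sin(a); L=np.atleast_2d(L)
    return np.c_[x+c*L[:,0]-s*L[:,1], y+s*L[:,0]+c*L[:,1], L[:,2]]
E
python3 - <<'E'
from h import *
c=imaging.get_calibration('top')
L=np.array([[-62,23,26],[-62,-23,26],[-75,42,8],[-75,-42,8],[0,55,62],[0,-55,62]])/1e3
P=np.array([[288,425],[398,441],[240,447],[440,485],[225,250],[500,300]])/6+[235,225]
r=least_squares(lambda p:(proj(c,W(p,L))-P).ravel(),[.5,0,0],loss='soft_l1')
print(r.x, np.round(r.fun.reshape(-1,2),2))
s=robot.state(); Rt=R.from_quat(np.roll(s['eef_rot'],-1)); print(Rt.as_matrix().round(3))
print(W(r.x,[[-.028,0,.026],[0,0,.038],[.075,0,.038]]))
E
```

```text
[ 0.49953128  0.08036239 -0.19466393] [[-0.26 -0.42]
 [ 0.05  0.22]
 [-0.   -0.38]
 [ 0.26 -0.73]
 [ 0.03  0.81]
 [-0.07  0.5 ]]
[[-0.001 -0.4    0.916]
 [ 0.001  0.916  0.4  ]
 [-1.     0.002 -0.   ]]
[[0.47206013 0.08577862 0.026     ]
 [0.49953128 0.08036239 0.038     ]
 [0.57311474 0.06585463 0.038     ]]
```

>>> drive_tool(
  translation=[
    [0,0,0],
    [0,0,0],
    [0,0,0],
    [0,0,0],
    [0,0.9,0.19],
    [0,0.9,0.19],
    [0,0.9,0.19],
    [0,0.9,0.19],
    [0,0.9,0.19],
    [0,0.9,0.19],
  ],
  dr=[
    [0.152,0,0],
    [0.152,0,0],
    [0.152,0,0],
    [0.15,0,0],
    [0,0,0],
    [0,0,0],
    [0,0,0],
    [0,0,0],
    [0,0,0],
    [0,0,0],
  ],
  jaw=[1,1,1,1,1,1,1,1,1,1],
)

```text
time_s: 1.35
eef_pos: [0.3067, -0.2996, 0.2004]
eef_rot: [0.704, 0.069, 0.704, -0.068]
force: [0.5, -0.6, -0.7]
grip_width: -0.0001
```

>>> drive_tool(
  translation=[
    [0,0.9,0.19],
    [0,0.9,0.19],
    [0,0.9,0.19],
    [0,0.9,0.19],
    [0,0.9,0.19],
    [0,0.9,0.19],
    [0,0.9,0.19],
    [0,0.9,0.19],
    [0,0.9,0.19],
    [0,0,0],
  ],
  dr=[
    [0,0,0],
    [0,0,0],
    [0,0,0],
    [0,0,0],
    [0,0,0],
    [0,0,0],
    [0,0,0],
    [0,0,0],
    [0,0,0],
    [0,0,0],
  ],
  jaw=[1,1,1,1,1,1,1,1,1,1],
)

```text
time_s: 2.6
eef_pos: [0.4365, 0.0055, 0.2001]
eef_rot: [0.703, 0.068, 0.704, -0.068]
force: [0.4, 0.2, 0.1]
grip_width: 0.0003
```

```bash
cat >> h.py <<'E'
B=np.array([0.49953,0.08036,-0.19466])
def st():
    s=robot.state(); M=R.from_quat(np.roll(s['eef_rot'],-1)).as_matrix(); d=np.array(s['eef_pos']); 
    c,n=np.cos(B[2]),np.sin(B[2]); e=d[:2]-B[:2]
    print('t',s['time_s'],'local mm',np.round(1e3*np.array([c*e[0]+n*e[1],-n*e[0]+c*e[1],d[2]]),1),'F',np.round(s['force'],1),'w',s['grip_width'])
    print('tool z yaw',np.arctan2(M[1,2],M[0,2]),'x axis',M[:,0].round(3)); return s,M
E
python3 - <<'E'
from h import *
s,M=st()
im=imaging.camera('wrist')[:,:,::-1].copy()
m=imaging.get_calibration('wrist');T=m['mount'];Rc=M@T[:3,:3];tc=M@T[:3,3]+s['eef_pos']
c=dict(mtx=m['mtx'],R=Rc.T,t=-Rc.T@tc)
L=np.array([[-62,23,26],[-62,-23,26],[-75,42,8],[-75,-42,8],[0,55,62],[0,-55,62],[-28,0,26]])/1e3
q=proj(c,W(B,L));print(q.round())
for p in q: cv2.drawMarker(im,tuple(int(v) for v in p.round()),(255,0,255),0,12,1)
cv2.imwrite('pics/w1.png',im)
E
```

```text
t 2.6 local mm [-47.4 -85.6 200.1] F [0.4 0.2 0.1] w 0.0002802801714185235
tool z yaw -0.19163343986593548 x axis [-0.001 -0.    -1.   ]
[[440. 191.]
 [390. 191.]
 [456. 174.]
 [368. 174.]
 [481. 268.]
 [356. 268.]
 [412. 226.]]
```

View pics/w1.png

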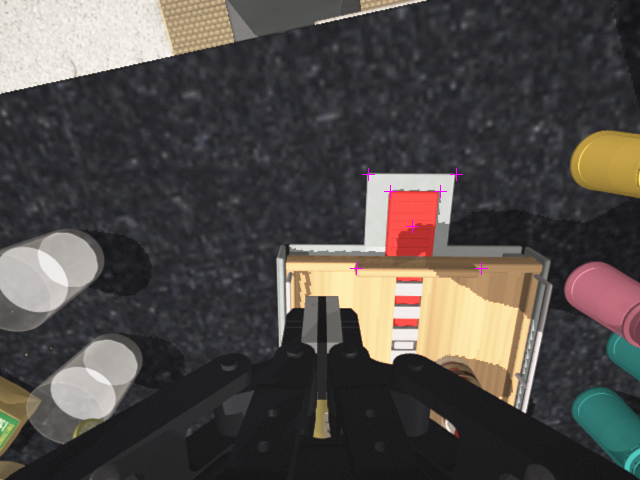

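The wrist view has the red bar at (412,225), with the markers predicted from the fit within about 2 mm of it, so the fit is confirmed. Next I move above it and descend.

>>> drive_tool(
  translation=[
    [0,0.71,0.14],
    [0,0.71,0.14],
    [0,0.71,0.14],
    [0,0,0],
    [1,0,0],
    [1,0,0],
    [1,0,0],
    [0.8,0,0],
    [0.3,0,0],
    [0,0,0],
  ],
  dr=[
    [0,0,0],
    [0,0,0],
    [0,0,0],
    [0,0,0],
    [0,0,0],
    [0,0,0],
    [0,0,0],
    [0,0,0],
    [0,0,0],
    [0,0,0],
  ],
  jaw=[1,1,1,1,1,1,1,1,1,1],
)

```text
time_s: 3.9
eef_pos: [0.469, 0.0835, 0.0369]
eef_rot: [0.704, 0.069, 0.704, -0.069]
force: [0.0, 0.0, 0.1]
grip_width: -0.0001
```

Run:
```python
from h import *
s,M=st()
im=imaging.camera('wrist')[150:430,140:500,::-1]
cv2.imwrite('pics/w2.png',cv2.resize(im,None,fx=2,fy=2))
```

```text
t 3.9 local mm [-30.5  -2.9  36.9] F [0.  0.  0.1] w -6.591464890969721e-05
tool z yaw -0.1947086653831884 x axis [-0.    -0.001 -1.   ]
```

View pics/w2.png

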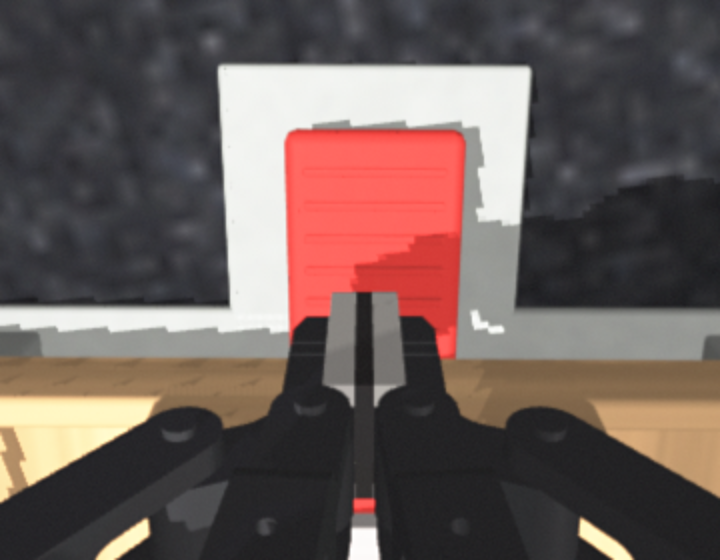

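The fingertip at (364,300) in the crop is over the red bar, about 3 mm right of its centre and in front of the wooden plate. Now I press.

>>> drive_tool(
  translation=[
    [0.2,0.05,0],
    [0.15,0,0],
    [0.1,0,0],
    [0.05,0,0],
    [0,0,0],
    [0,0,0],
  ],
  dr=[
    [0,0,0],
    [0,0,0],
    [0,0,0],
    [0,0,0],
    [0,0,0],
    [0,0,0],
  ],
  jaw=[1,1,1,1,1,1],
)

```text
time_s: 4.7
eef_pos: [0.4697, 0.0862, 0.0169]
eef_rot: [0.704, 0.069, 0.704, -0.068]
force: [-0.4, 0.1, 0.0]
grip_width: -0.0002
```

The force is still zero at z = 17 mm, where I expected about 6 N, so I take a look before going on.

Run:
```python
from h import *
s,M=st(); print(s['joint_efforts'],s['ft_torque'])
a=imaging.camera('side')[215:315,290:400,::-1]
b=imaging.camera('wrist')[150:430,140:500,::-1]
a=cv2.resize(a,(440,400),interpolation=cv2.INTER_CUBIC);b=cv2.resize(b,(360,400))
cv2.imwrite('pics/w3.png',np.hstack([a,b]))
```

```text
t 4.7 local mm [-30.4  -0.   16.9] F [-0.4  0.1  0. ] w -0.0001797237915052597
tool z yaw -0.19414743115631145 x axis [ 0.  0. -1.]
[ 1.85541350e-03 -3.40261066e+01  1.91207546e+01  4.31329608e+00
 -1.53170691e-03  1.17069376e-04] [0.02045249 0.00544225 0.00662889]
```

View pics/w3.png

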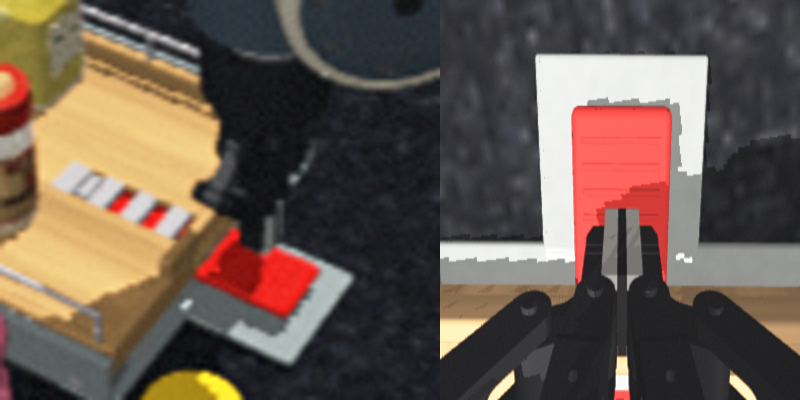

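The tip seems not to have touched yet, with a gap to its shadow in the side crop. I descend in small steps and watch the force.

>>> drive_tool(
  translation=[
    [0.05,0,0],
    [0.05,0,0],
    [0,0,0],
  ],
  dr=[
    [0,0,0],
    [0,0,0],
    [0,0,0],
  ],
  jaw=[1,1,1],
)

```text
time_s: 5.18
eef_pos: [0.4693, 0.0861, 0.0125]
eef_rot: [0.704, 0.068, 0.704, -0.069]
force: [0.1, -0.2, -0.2]
grip_width: -0.0002
```

Run:
```python
from h import *
s,M=st()
c=imaging.get_calibration('side')
im0=cv2.imread('pics/side0.png'); im=imaging.camera('side')[:,:,::-1].copy()
tip=proj(c,np.array([s['eef_pos']]))[0]; print('tcp px',tip)
cv2.imwrite('pics/s4raw.png',im)
f=lambda x:cv2.resize(x[255:315,325:385],(400,400),interpolation=cv2.INTER_CUBIC)
a=f(im); 
p=((tip-[325,255]+.5)*400/60).astype(int); cv2.drawMarker(a,tuple(int(v) for v in p),(255,255,0),0,14,1)
cv2.imwrite('pics/w4.png',np.hstack([f(im0),a]))
# measured bar outline vs predicted for bar up/down
L=lambda z:np.array([[-62,23,z],[-62,-23,z]])/1e3
for z in(26,16):print(z,(proj(c,W(B,L(z)))-[325,255])*400/60)
```

```text
t 5.175 local mm [-30.7  -0.2  12.5] F [ 0.1 -0.2 -0.2] w -0.00018349366705407852
tool z yaw -0.1942441569348943 x axis [-0. -0. -1.]
tcp px [353.61442812 285.18895579]
26 [[236.51435584 250.59624052]
 [295.87779679 170.31967678]]
16 [[235.35001774 268.99138477]
 [294.38276786 188.70625968]]
```

View pics/w4.png

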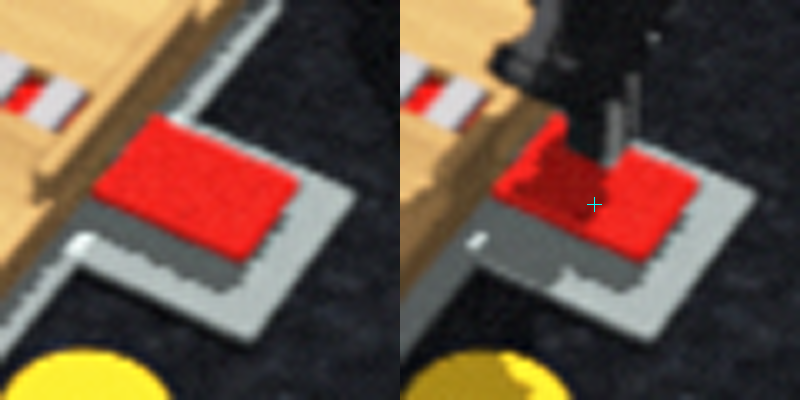

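The bar is still up: its corner at (300,183) has not moved. The fingertip at (608,165) is well above the point I project for the TCP, (594,204). So the real tip sits roughly 20 mm behind the stated TCP, which the wrist picture also suggests. I go on down guided by force.

>>> drive_tool(
  translation=[
    [0.07,0,0],
    [0.07,0,0],
    [0,0,0],
  ],
  dr=[
    [0,0,0],
    [0,0,0],
    [0,0,0],
  ],
  jaw=[1,1,1],
)

```text
time_s: 5.6
eef_pos: [0.4693, 0.086, 0.0069]
eef_rot: [0.704, 0.068, 0.704, -0.069]
force: [0.6, -0.2, 0.7]
grip_width: 0.0004
```

>>> drive_tool(
  translation=[
    [0.07,0,0],
    [0,0,0],
  ],
  dr=[
    [0,0,0],
    [0,0,0],
  ],
  jaw=[1,1],
)

```text
time_s: 5.85
eef_pos: [0.4694, 0.0861, 0.0042]
eef_rot: [0.704, 0.068, 0.704, -0.069]
force: [0.3, -0.6, 0.7]
grip_width: 0.0001
```

>>> drive_tool(
  translation=[
    [0.07,0,0],
    [0,0,0],
  ],
  dr=[
    [0,0,0],
    [0,0,0],
  ],
  jaw=[1,1],
)

```text
time_s: 6.1
eef_pos: [0.4694, 0.0861, 0.0014]
eef_rot: [0.704, 0.069, 0.704, -0.069]
force: [-0.4, 0.6, 0.5]
grip_width: 0.0002
```

>>> drive_tool(
  translation=[
    [0.07,0,0],
    [0,0,0],
  ],
  dr=[
    [0,0,0],
    [0,0,0],
  ],
  jaw=[1,1],
)

```text
time_s: 6.35
eef_pos: [0.4694, 0.0861, -0.0015]
eef_rot: [0.704, 0.068, 0.704, -0.069]
force: [0.9, 0.1, -0.2]
grip_width: 0.0001
```

>>> drive_tool(
  translation=[
    [0.07,0,0],
    [0,0,0],
  ],
  dr=[
    [0,0,0],
    [0,0,0],
  ],
  jaw=[1,1],
)

```text
time_s: 6.6
eef_pos: [0.4695, 0.0861, -0.0042]
eef_rot: [0.704, 0.069, 0.704, -0.069]
force: [-0.2, 0.2, -0.5]
grip_width: -0.0
```

Run:
```python
from h import *
s,M=st()
im0=cv2.imread('pics/side0.png'); im=imaging.camera('side')[:,:,::-1].copy()
f=lambda x:cv2.resize(x[255:315,325:385],(400,400),interpolation=cv2.INTER_CUBIC)
cv2.imwrite('pics/w5.png',np.hstack([f(im),cv2.resize(imaging.camera('wrist')[200:340,250:390,::-1],(400,400))]))
```

```text
t 6.6 local mm [-30.6  -0.1  -4.2] F [-0.2  0.2 -0.5] w -2.563319163409956e-05
tool z yaw -0.1942188179392468 x axis [-0. -0. -1.]
```

View pics/w5.png

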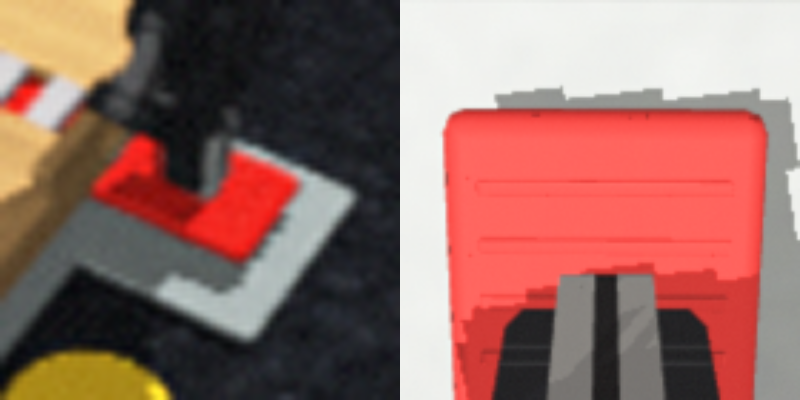

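The tip, at (200,195) in the side crop, is almost on the bar now, and the bar has not moved. I continue down.

>>> drive_tool(
  translation=[
    [0.07,0,0],
    [0,0,0],
  ],
  dr=[
    [0,0,0],
    [0,0,0],
  ],
  jaw=[1,1],
)

```text
time_s: 6.95
eef_pos: [0.4697, 0.0862, -0.0067]
eef_rot: [0.704, 0.069, 0.704, -0.068]
force: [-1.0, 0.3, 3.0]
grip_width: 0.0
```

>>> drive_tool(
  translation=[
    [0.05,0,0],
    [0,0,0],
  ],
  dr=[
    [0,0,0],
    [0,0,0],
  ],
  jaw=[1,1],
)

```text
time_s: 7.2
eef_pos: [0.4697, 0.0862, -0.0087]
eef_rot: [0.704, 0.069, 0.704, -0.068]
force: [-1.1, -0.4, 4.6]
grip_width: -0.0003
```

Contact is at about TCP z = -6 mm, and the force rises as the spring should. Full travel would be near -16 mm.

>>> drive_tool(
  translation=[
    [0.07,0,0],
    [0.06,0,0],
    [0,0,0],
  ],
  dr=[
    [0,0,0],
    [0,0,0],
    [0,0,0],
  ],
  jaw=[1,1,1],
)

```text
time_s: 7.58
eef_pos: [0.4697, 0.0862, -0.014]
eef_rot: [0.704, 0.069, 0.704, -0.068]
force: [-1.0, 0.8, 5.8]
grip_width: 0.0001
```

>>> drive_tool(
  translation=[
    [0.04,0,0],
    [0,0,0],
  ],
  dr=[
    [0,0,0],
    [0,0,0],
  ],
  jaw=[1,1],
)

```text
time_s: 7.82
eef_pos: [0.4698, 0.0862, -0.0146]
eef_rot: [0.704, 0.068, 0.704, -0.068]
force: [-5.0, 1.2, 14.7]
grip_width: -0.0001
```

>>> drive_tool(
  translation=[
    [-0.025,0,0],
    [0,0,0],
  ],
  dr=[
    [0,0,0],
    [0,0,0],
  ],
  jaw=[1,1],
)

```text
time_s: 8.07
eef_pos: [0.4697, 0.0862, -0.0144]
eef_rot: [0.704, 0.069, 0.704, -0.068]
force: [-1.1, -0.6, 6.1]
grip_width: -0.0002
```

Run:
```python
from h import *
s,M=st(); print(s['ft_torque'])
im=imaging.camera('side')[:,:,::-1]
cv2.imwrite('pics/w6.png',np.hstack([cv2.resize(im[215:315,300:400],(450,450),interpolation=cv2.INTER_CUBIC),cv2.resize(imaging.camera('wrist')[120:440,180:460,::-1],(350,450))]))
```

```text
t 8.075 local mm [-30.4  -0.  -14.4] F [-1.1 -0.6  6.1] w -0.00015152716482179522
tool z yaw -0.19406452474243763 x axis [ 0.001  0.    -1.   ]
[0.05161376 0.43223028 0.01316974]
```

View pics/w6.png

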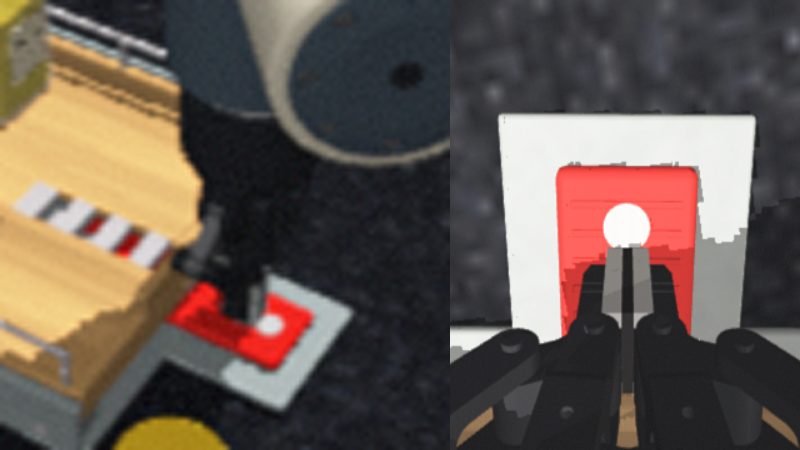

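The bar is down: it sits lower on the tongue and the force is about 6 N, as at the bottom of the spring. The tip is in the middle of it, and a white spot shows beside the tip at (270,325). Now I push forward gently.

>>> drive_tool(
  translation=[
    [0,0,0.08],
    [0,0,0.1],
    [0,0,0.1],
    [0,0,0.1],
    [0,0,0],
  ],
  dr=[
    [0,0,0],
    [0,0,0],
    [0,0,0],
    [0,0,0],
    [0,0,0],
  ],
  jaw=[1,1,1,1,1],
)

```text
time_s: 8.8
eef_pos: [0.4829, 0.0829, -0.0145]
eef_rot: [0.703, 0.068, 0.705, -0.069]
force: [-6.9, 0.6, 13.0]
grip_width: -0.0
```

>>> drive_tool(
  translation=[
    [0,0,0.1],
    [0,0,0.1],
    [0,0,0.1],
    [0,0,0],
  ],
  dr=[
    [0,0,0],
    [0,0,0],
    [0,0,0],
    [0,0,0],
  ],
  jaw=[1,1,1,1],
)

```text
time_s: 9.3
eef_pos: [0.4936, 0.0805, -0.0145]
eef_rot: [0.702, 0.068, 0.705, -0.069]
force: [-10.3, 1.6, 15.4]
grip_width: -0.0
```

>>> drive_tool(
  translation=[
    [-0.02,0,0.05],
    [0,0,0.1],
    [0,0,0.1],
    [0,0,0],
  ],
  dr=[
    [0,0,0],
    [0,0,0],
    [0,0,0],
    [0,0,0],
  ],
  jaw=[1,1,1,1],
)

```text
time_s: 9.8
eef_pos: [0.5044, 0.0784, -0.0144]
eef_rot: [0.703, 0.068, 0.705, -0.069]
force: [-3.8, -0.3, 6.6]
grip_width: -0.0
```

Run:
```python
from h import *
s,M=st()
im=imaging.camera('top')[:,:,::-1]; cv2.imwrite('pics/top1.png',im)
a=cv2.imread('pics/top0.png')
f=lambda x:cv2.resize(x[165:310,240:375],(395,424),interpolation=cv2.INTER_CUBIC)
cv2.imwrite('pics/w7.png',np.hstack([f(a),f(im)]))
```

```text
t 9.8 local mm [  5.1  -1.  -14.4] F [-3.8 -0.3  6.6] w -4.2528171906254534e-06
tool z yaw -0.19481436537855315 x axis [-0.003 -0.001 -1.   ]
```

View pics/w7.png

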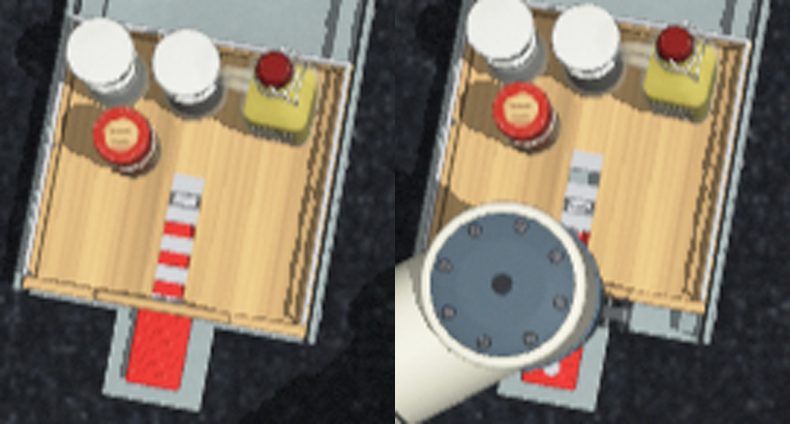

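The tray has slid about 20 mm: the bottle moved from (272,68) to (279,43) in the crop and everything stands. I continue to the end stop, expected near TCP local x = 60 mm.

>>> drive_tool(
  translation=[
    [0,0,0.1],
    [0,0,0.1],
    [0,0,0.1],
    [0,0,0.1],
    [0,0,0.1],
    [0,0,0.1],
    [0,0,0],
  ],
  dr=[
    [0,0,0],
    [0,0,0],
    [0,0,0],
    [0,0,0],
    [0,0,0],
    [0,0,0],
    [0,0,0],
  ],
  jaw=[1,1,1,1,1,1,1],
)

```text
time_s: 10.72
eef_pos: [0.5278, 0.0738, -0.0144]
eef_rot: [0.703, 0.068, 0.705, -0.069]
force: [-4.8, -1.0, 6.6]
grip_width: -0.0001
```

>>> drive_tool(
  translation=[
    [0,0,0.1],
    [0,0,0.1],
    [0,0,0.1],
    [0,0,0.1],
    [0,0,0.1],
    [0,0,0],
  ],
  dr=[
    [0,0,0],
    [0,0,0],
    [0,0,0],
    [0,0,0],
    [0,0,0],
    [0,0,0],
  ],
  jaw=[1,1,1,1,1,1],
)

```text
time_s: 11.48
eef_pos: [0.5476, 0.07, -0.0144]
eef_rot: [0.703, 0.068, 0.705, -0.069]
force: [-3.7, -0.2, 6.1]
grip_width: -0.0
```

>>> drive_tool(
  translation=[
    [0,0,0.1],
    [0,0,0.1],
    [0,0,0.05],
    [0,0,0],
  ],
  dr=[
    [0,0,0],
    [0,0,0],
    [0,0,0],
    [0,0,0],
  ],
  jaw=[1,1,1,1],
)

```text
time_s: 11.98
eef_pos: [0.5571, 0.0681, -0.0145]
eef_rot: [0.702, 0.068, 0.705, -0.069]
force: [-5.5, 0.6, 6.1]
grip_width: -0.0002
```

>>> drive_tool(
  translation=[
    [0,0,0.06],
    [0,0,0],
  ],
  dr=[
    [0,0,0],
    [0,0,0],
  ],
  jaw=[1,1],
)

```text
time_s: 12.22
eef_pos: [0.5591, 0.0677, -0.0146]
eef_rot: [0.702, 0.068, 0.705, -0.069]
force: [-6.7, 0.7, 6.4]
grip_width: 0.0001
```

>>> drive_tool(
  translation=[
    [0,0,0.05],
    [0,0,0],
  ],
  dr=[
    [0,0,0],
    [0,0,0],
  ],
  jaw=[1,1],
)

```text
time_s: 12.48
eef_pos: [0.5589, 0.0677, -0.0146]
eef_rot: [0.701, 0.069, 0.707, -0.069]
force: [-13.6, 2.2, 12.0]
grip_width: -0.0001
```

>>> drive_tool(
  translation=[
    [0,0,0.05],
    [0,0,0],
  ],
  dr=[
    [0,0,0],
    [0,0,0],
  ],
  jaw=[1,1],
)

```text
time_s: 12.72
eef_pos: [0.5588, 0.0676, -0.0147]
eef_rot: [0.7, 0.069, 0.708, -0.069]
force: [-21.0, 6.0, 16.8]
grip_width: -0.0
```

Run:
```python
from h import *
st()
im=imaging.camera('top')[:,:,::-1].copy(); a=cv2.imread('pics/top0.png')
# bottle cap + mill motion by template match, at known heights
c=imaging.get_calibration('top')
for nm,(x0,y0,x1,y1),h in(('bottle',(325,181,348,208),.15),('jar',(272,201,294,224),.14)):
    r=cv2.matchTemplate(im[:230],a[y0:y1,x0:x1],cv2.TM_CCOEFF_NORMED);_,v,_,l=cv2.minMaxLoc(r)
    X=W(B,[[.15,0,h],[.225,0,h]]);p=proj(c,X);d=p[1]-p[0]
    m=np.array(l)-[x0,y0];print(nm,v,m,'shift mm',75*m@d/(d@d))
cv2.imwrite('pics/top2.png',im)
```

```text
t 12.725 local mm [ 60.6  -1.1 -14.7] F [-21.    6.   16.8] w -4.303548029791758e-05
tool z yaw -0.19575574392978076 x axis [-0.011  0.    -1.   ]
bottle 0.7741245627403259 [  6 -33] shift mm 75.3158035182029
jar 0.8695643544197083 [  6 -32] shift mm 73.73480330832574
```

It is at the end stop: TCP local x stalls at 60.6 mm, the force rises to 21 N, and the picture shift is about 75 mm. I ease the push off and lift.

>>> drive_tool(
  translation=[
    [0,0,-0.1],
    [0,0,-0.05],
    [-0.2,0,0],
    [-0.4,0,0],
    [-0.6,0,-0.2],
    [-1,0,-0.5],
    [-1,0,-0.5],
    [-1,0,0],
    [0,0,0],
  ],
  dr=[
    [0,0,0],
    [0,0,0],
    [0,0,0],
    [0,0,0],
    [0,0,0],
    [0,0,0],
    [0,0,0],
    [0,0,0],
    [0,0,0],
  ],
  jaw=[1,1,1,1,1,1,1,1,1],
)

```text
time_s: 13.9
eef_pos: [0.5143, 0.0787, 0.1585]
eef_rot: [0.706, 0.07, 0.701, -0.067]
force: [-0.1, 0.5, -0.5]
grip_width: -0.0002
```

Run:
```python
from h import *
st()
im=imaging.camera('top')[:,:,::-1].copy(); a=cv2.imread('pics/top0.png')
c=imaging.get_calibration('top')
for nm,(x0,y0,x1,y1),h in(('bottle',(325,181,348,208),.15),('jar',(272,201,294,224),.14)):
    r=cv2.matchTemplate(im[:230],a[y0:y1,x0:x1],cv2.TM_CCOEFF_NORMED);_,v,_,l=cv2.minMaxLoc(r)
    X=W(B,[[.15,0,h],[.225,0,h]]);p=proj(c,X);d=p[1]-p[0]
    m=np.array(l)-[x0,y0];print(nm,v,m,'shift mm',75*m@d/(d@d))
s=imaging.camera('side')[:,:,::-1]
cv2.imwrite('pics/w8.png',np.hstack([cv2.resize(s[190:320,210:390],(460,332),interpolation=cv2.INTER_CUBIC),cv2.resize(s[255:315,325:385],(332,332),interpolation=cv2.INTER_CUBIC)]))
```

```text
t 13.9 local mm [ 14.9   1.2 158.5] F [-0.1  0.5 -0.5] w -0.00015237030155664574
tool z yaw -0.19368332734937016 x axis [ 0.008  0.003 -1.   ]
bottle 0.7726032137870789 [  6 -33] shift mm 75.3158035182029
jar 0.8718011975288391 [  6 -32] shift mm 73.73480330832574
```

View pics/w8.png

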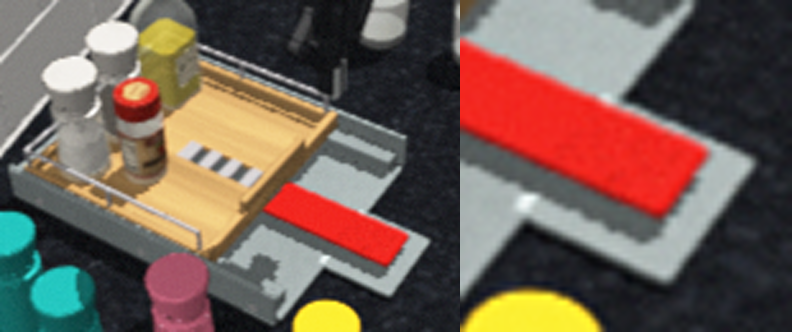

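The tray is back and everything on it stands upright; the bar looks up. I check its height numerically against the first picture.

Run:
```python
from h import *
now=imaging.camera('side')[:,:,::-1].astype(np.float32); a=cv2.imread('pics/side0.png').astype(np.float32)
b=cv2.imread('pics/s4raw.png').astype(np.float32)
red=lambda x:(x[:,:,2]-(x[:,:,0]+x[:,:,1])/2)
def edges(x):  # sub-pixel lower edge of the red front part, per column
    o=[]
    for u in range(356,370):
        col=np.clip(red(x)[270:305,u],0,200); 
        k=np.where(col>90)[0].max(); o.append(270+k+(col[k]-90)/(col[k]-col[k+1]))
    return np.array(o)
for n,x in(('start',a),('tip above',b),('now',now)): print(n,edges(x).round(2))
c=imaging.get_calibration('side');p=proj(c,W(B,[[-.062,0,.026],[-.062,0,.016]]));print('px for 10mm',p[1]-p[0])
```

```text
start [291.83 292.36 292.77 293.3  293.58 293.47 292.69 291.48 290.09 288.72
 287.45 285.72 284.46 283.02]
tip above [291.82 292.36 292.76 293.29 293.58 293.47 292.69 291.47 290.05 288.7
 287.47 285.74 284.45 283.02]
now [291.82 292.36 292.78 293.31 293.59 293.48 292.67 291.48 290.05 288.71
 287.46 285.72 284.45 283.04]
px for 10mm [-0.20017373  2.75913538]
```

The bar's edge matches its start position to 0.02 px, so it is fully up and the tooth is in the last slot. The arm is clear, so I hand in.

```bash
python3 -c "
from bench import finish_job
print(finish_job())"
```

```text
the job is handed in; nothing more can be done
None
```

The tray is fully home and locked. I pressed the red bar to its stop with the shut fingertips and held it there at about 6–17 N while the tray slid to its end stop. Then I eased off and lifted clear, and handed in shortly after the 13.9 s reading; no verdict is reported.

**Last checks:**
- **Tray position:** the pictures put the shift at 75.3 mm (oil bottle) and 73.7 mm (spice jar), good to about 2 mm. The push also stalled firmly with the force rising to 21 N, as expected at the end stop.
- **Red bar:** its front edge is within about 0.04 px of where it started, where 10 mm of travel would show as about 2.8 px. It is fully up.
- **Things on the tray:** the oil bottle, both mills and the spice jar stand upright in the side picture.
- **Robot:** it touches nothing, with the measured force near 0.
- **Not measured:** I did not check the tumblers, butter and egg timer separately at the end; the arm stayed about 90 mm above the tumblers on the way in.

**One disagreement:** the fingertips met the bar about 30 mm later than the stated TCP predicts, at TCP z of about −5 mm. I found contact by force and pictures instead.

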